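# Set the syringe pump's carriage against the red stop

### The arm

A 7-joint arm with a two-finger parallel gripper is mounted at the origin on a cart in front of the work surface, level with it; the furniture and walls round the work are solid. World frame = base frame: x ahead of the robot, y to its left, z up, the work surface at z = 0. Lengths are in mm, angles in rad, forces in N, time in s.
With the tool pointing down it reaches from about 425 to 875 mm from the base axis. Payload 8.4 kg.
Tool frame: the origin (TCP) lies at the very end of the fingers, on their centre line; the grasp point (between the pads) lies behind it (grip_depth is the z of the grasp point in the tool frame, in mm); z points along the fingers, y is the line along which they close (so a half turn about z gives the same grasp; the last joint's range is limited). The gripper opens to 87 mm and grips with 3 to 60 N. Pads are 19 mm wide; open, the fingers measure 117 mm over their backs; the gripper's body (75 mm by 190 mm) begins 51 mm behind the grasp point.
Start: joints at [1.221, 0.333, 0.04, 1.465, -0.013, 1.343, -0.059], TCP at [161.295, -629.641, 222.546] pointing down, gripper open.
Joint ranges: [-2.58, 2.58], [-0.38, 2.09], [-1.3, 1.39], [0.25, 2.4], [-1.5, 4.64], [0.08, 2.09], [-2.65, 2.65]. Speed limits (rad/s): [2.22, 2.22, 2.79, 2.79, 3.14, 3.14, 3.14].

### API

Orientations are given as a unit quaternion [w, x, y, z].
In Python, from plant import * gives the robot as it stands.
- The arm moves only by the tool step_arm, never from a script. Its argument "moves" is a list of rows, each a list of 6 numbers: the shift along the tool's x, y, z in units of 30 cm (1.0 is 30 cm), then the turn, a rotation vector about the tool's x, y, z in units of 2 pi rad (1.0 is 2 pi rad). A call has 1 to 12 rows; each row is the pose to reach, as a shift and turn from the pose commanded when the call began, along the tool's axes at that moment, turning the shorter way round; what a row does not reach only later rows make up. A row lasts 1/8 s, in which the tool goes at most 62.5 mm and 10.7 degrees, less where a joint would pass 70% of its speed; a pose out of reach is approached as far as the arm can. A call with a number of a shift or a turn outside -1 to 1 is refused whole. A call with a gripper value outside its range is refused whole. "hand" is the closure, from -1 (fully open) to 1 (shut), so that 0 is half open, set as the call begins (left out, the last holds). The fingers move at their own pace and stop on an object; "squeeze" is the grip in N (left out, the last holds). Time passes only in rows, so rows that repeat a pose let the fingers close. It gives the time, the measured TCP pose, the force, the opening and the grip force at its end, in the units of the state.
- get_state(): the state, without advancing time (a new reading comes with each control period).
- capture(name): name is "side" or "top" or "wrist"; returns a dict with "frame" (384x512x3 uint8, red, green, blue), "range_z" (384x512 float32, mm along the optical axis (not along the pixel's ray), 0 where there is no reading), "camera_matrix" (3x3 intrinsics, pixels), "position" and "rotation" of the camera in the world. Camera axes: x right, y up, looking along -z (the intrinsics and any distortion apply to the point x, -y, -z); pixel columns grow to the right and rows downward; lengths in mm; the calibration is good to about 2 mm. A picture is of the moment at which its call begins.
- finish_job(): hands the job in; it is judged then, once.
The state is a dict: "clock": time; "joints": joint angles; "dq": joint speeds; "joint_efforts": joint torques, N m; "position": TCP position; "tcp_rot": TCP orientation; "contact_force": force on the tool from outside, world axes, zero at the start; "wrist_torque": the same for the moment, N m; "opening": finger opening in mm; "finger_force": force on a finger pad.
Only numpy, scipy, OpenCV 4.12 (cv2) and the standard library are available. Lean on these libraries where they do the work, as an engineer would, in place of code of your own. Each camera call takes 0.05 s, during which the arm holds its last target. There are 200 camera calls.

### The job

Get the syringe pump ready for loading: with the fingertips, press the yellow clutch plate well down in the middle of the grey carriage, keep it pressed while you gently push the carriage along its rail until it meets the red stop, then let go so that the clutch springs back and locks it there. Do not force the carriage along while the clutch is not pressed; pick nothing up, and leave the other things on the desk where they are.

Things in the scene. Friction and masses are not known exactly. Their poses are not given: they have to be found in the camera images.
- pump: bench syringe pump, fixed. Grey base 104 (x) x 415 (y) x 14 mm; origin on the desk under the middle of the rail; its z is up and its rail (two steel rods and a brass screw, axis 36 mm above the desk) runs along its y axis from y = -155 to +155 mm. White motor housing 75 mm tall at y -235 to -155 mm, end block 58 mm tall at y 153 to 171 mm.
- press_point (a point): centre of the top of the yellow clutch plate when up, 60 mm above the desk; goes along with the carriage but not down with the plate; axes as the pump's. The plate is 46 mm across the rail (x) and 52 mm along it (y), between two upright grey end walls, inner faces 28 mm from this point along +y and -y, 10 mm thick, rising 12 mm above the plate. Across the rail (x) it is open.
- carriage: grey carriage with the clutch plate, block 80 mm (x) by 76 mm (y), end faces 38 mm from its middle; origin at desk height under its middle, axes as the pump's. Slides along the pump's y between the stops. Clutch up: a brake holds it against about 15 N. Clutch pressed: it slides with 1 to 2 N; the pressing fingertip takes it along by friction or by an end wall.
- clutch (a joint): how far the clutch plate is pressed, m: about 0 when up (locked), 0.006 fully down. A spring pushes it up with about 5 N at the top and 6.5 N fully down; the brake lets go within the first 1 mm, but press it 4 mm or more.
- stop_red: red stop block, rigidly clamped across the rail, 80 mm (x) by 16 mm (y), top 52 mm above the desk, thumbscrew to 62 mm; origin at desk height under its middle, axes as the pump's. On either side of the carriage, which meets it when press_point is 46 mm from its origin along the rail.
- stop_blue: blue stop block of the same shape on the other side of the carriage; not the one to go to.
- syringe: slim clear syringe with a green needle hub lying beside the pump, about 121 x 22 x 12 mm (a bystander)
- vial: small glass vial standing behind the pump, 18 mm wide, 36 mm tall (a bystander)
- ampoule: soft clear plastic ampoule standing on its base, 61 mm tall (a bystander)
- marker: white and red felt marker lying on the desk, about 135 mm long (a bystander)
- tweezers: slim steel forceps lying on the desk, 131 mm long (a bystander)

How it is judged (in metres and radians):
On the way, in this order (a step that is already met when the one before it is completed fails the run):
1. the clutch plate is pressed at least 3 mm by the fingers before the carriage has gone 15 mm (value of joint clutch above 0.003 m and contact force between the fingers and carriage above 1 N and distance of press_point from where it was at the start of the episode below 0.015 m), for 0.1 s.
2. the carriage stands against the red stop, the clutch still pressed (y of press_point in the frame of stop_red between -0.0495 and 0.0495 m and value of joint clutch above 0.001 m), for 0.1 s.
At the end, for the whole second after the job is handed in: the carriage touches the red stop or stands within 3.5 mm of it, at rest, and the clutch plate is up again (within 1 mm), so that the carriage is locked (y of press_point in the frame of stop_red between -0.0495 and 0.0495 m and value of joint clutch below 0.001 m and linear speed of carriage below 0.005 m/s).
It fails at once if the carriage is dragged along while the clutch is not pressed (value of joint clutch below 0.0005 m and linear speed of carriage above 0.015 m/s).
It fails at once if the carriage or its clutch is pressed or pushed with more than 60 N (contact force between the arm and carriage above 60 N).
It fails at once if the syringe, vial, ampoule, marker or tweezers is picked up or shifted by more than 20 mm (distance of any of syringe, vial, ampoule, marker, tweezers from where it was at the start of the episode above 0.02 m).
It also fails if it takes over 38 s, if anything falls off the work surface, if the arm or the gripper's body presses on something with over 40 N, if the wrist force passes 120 N, or if a joint passes its speed limit or range.

## Working session

There is one attempt and no reset: what is moved stays moved. The work goes in short steps, Python scripts to look and compute and a tool call to move; the robot and the scene stay as the last step left them, time stands still between calls to the robot, and variables do not carry over. Pictures are saved under pics/ and viewed, at most 10 in all, crops included, and the job is handed in when it is done.

Besides the shell and the picture viewer there is one more tool, called after "Call:" as name(argument=value, ...) on one line, values as JSON. step_arm: Moves the arm, as the interface text tells. Shifts and turns lie within -1 to 1; 1 stands for 30 cm of shift or 2 pi rad of turn. Its arguments: {"type":"object","properties":{"moves":{"type":"array","items":{"type":"array","items":{"type":"number"}}},"hand":{"type":"number"},"squeeze":{"type":"number"}},"required":["moves"]}

```bash
ls; mkdir -p pics; cat > h.py <<'E'
from plant import *
import numpy as np, cv2
def shot(n,f):
    c=capture(n); cv2.imwrite(f'pics/{f}.png',c['frame'][:,:,::-1]); np.savez(f'pics/{f}.npz',**c); return c
def pts(c):
    K=np.array(c['camera_matrix']); z=c['range_z']; v,u=np.mgrid[:z.shape[0],:z.shape[1]]
    p=np.stack([(u-K[0,2])/K[0,0]*z,-(v-K[1,2])/K[1,1]*z,-z],-1)
    return p@np.array(c['rotation']).T+np.array(c['position'])
E
python3 - <<'E'
from h import *
s=get_state(); print(s)
a=shot('top','top1'); b=shot('side','side1')
print({k:v for k,v in a.items() if k not in('frame','range_z')})
cv2.imwrite('pics/both.png',cv2.resize(np.vstack([a['frame'],b['frame']])[:,:,::-1],(400,600)))
E
```

```text
pics
{'clock': 0.0, 'joints': array([ 1.22082313,  0.33393013,  0.03986519,  1.46624944, -0.01337915,
        1.34329763, -0.05845541]), 'dq': array([ 1.08515856e-04,  1.03294604e-04, -1.08149147e-04,  2.73989002e-03,
        6.30322773e-05,  1.90535977e-04,  6.70214562e-04]), 'joint_efforts': array([ 6.05582027e-04, -6.56360507e+01,  1.33521974e+00, -4.03801739e+01,
       -5.97959803e-02,  4.46180720e-02,  1.52629873e-04]), 'position': array([ 161.15531145, -629.23113984,  221.65741825]), 'tcp_rot': array([-7.92591854e-04,  9.92146536e-01,  1.25078362e-01, -1.64465348e-04]), 'contact_force': array([ 0.38037745, -0.16956378, -0.70722166]), 'wrist_torque': array([ 0.01478496, -0.07917183, -0.07362748]), 'finger_force': 0.0, 'opening': 86.84932403619082}
{'camera_matrix': array([[346.59645053,   0.        , 258.9860365 ],
       [  0.        , 346.59645053, 192.59338242],
       [  0.        ,   0.        ,   1.        ]]), 'position': array([ 479.2775859 , -181.22075394, 1014.5690417 ]), 'rotation': array([ 0.70876699,  0.04783292, -0.037253  , -0.70283254])}
```

View pics/top1.png

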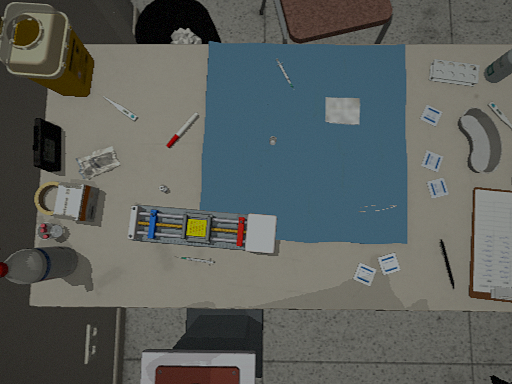

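The top view shows the pump at about (130–276, 205–253). The yellow plate is at (197,228), the red stop at (241,231), the blue stop at (153,224), and the motor housing at (261,233).

```bash
cat > h.py <<'E'
from plant import *
import numpy as np, cv2
from scipy.spatial.transform import Rotation as R
def rot(q): return R.from_quat(np.roll(np.array(q),-1))
def shot(n,f):
    c=capture(n); cv2.imwrite(f'pics/{f}.png',c['frame'][:,:,::-1]); np.savez(f'pics/{f}.npz',**c); return c
def pts(c):
    K=np.array(c['camera_matrix']); z=c['range_z']; v,u=np.mgrid[:z.shape[0],:z.shape[1]]
    p=np.stack([(u-K[0,2])/K[0,0]*z,-(v-K[1,2])/K[1,1]*z,-z],-1)
    return rot(c['rotation']).apply(p.reshape(-1,3)).reshape(p.shape)+np.array(c['position'])
def blob(c,name):
    h=cv2.cvtColor(c['frame'],cv2.COLOR_RGB2HSV); H,S,V=cv2.split(h)
    m={'yellow':(abs(H.astype(int)-29)<6),'red':(H<6)|(H>174),'blue':(abs(H.astype(int)-110)<8)}[name]&(S>150)&(V>70)
    return m
E
python3 - <<'E'
from h import *
for f in ('top1','side1'):
    c=dict(np.load(f'pics/{f}.npz')); P=pts(c)
    for n in ('yellow','red','blue'):
        m=blob(c,n).astype(np.uint8)
        k,l,st,ce=cv2.connectedComponentsWithStats(m)
        for i in range(1,k):
            if st[i,4]>25:
                q=P[(l==i)&(c['range_z']>0)]; 
                if len(q): print(f,n,st[i],np.median(q,0).round(1),q.min(0).round(),q.max(0).round())
c=dict(np.load('pics/top1.npz'));P=pts(c)
# pump axis: housing & all points z 8..80 in region
for p in [(261,233),(133,222),(197,228),(175,240),(220,140)]: print(p,P[p[1],p[0]].round(1))
s=get_state(); print(rot(s['tcp_rot']).as_matrix().round(3))
E
```

```text
top1 yellow [186 219  21  18 325] [496.8   5.6  60.8] [474. -24.  46.] [520.  33.  73.]
top1 red [166 134  12  13  57] [755.4  94.2  14.7] [737.  80.   5.] [774. 111.  20.]
top1 red [236 217   9  29 159] [ 488.4 -114.9   51.8] [ 450. -125.   17.] [ 527. -104.   65.]
top1 red [156 368  20  16 124] [88.6 85.6 12.4] [71. 60.  6.] [113. 113.  16.]
top1 red [175 368  14   7  39] [106.8  47.   12.6] [96. 25. 10.] [113.  61.  15.]
top1 red [189 368  13  10  42] [103.2   8.2  12. ] [ 89. -11.   8.] [114.  23.  15.]
top1 red [198 368  31  16 141] [ 88.1 -38.9  12.1] [ 74. -85.   8.] [113.  -3.  16.]
top1 red [221 370  13  12  38] [ 99.6 -89.5  12.7] [ 81. -99.   9.] [110. -66.  16.]
top1 red [232 373   7  11  27] [  83.4 -107.7   11.7] [  75. -113.    5.] [102. -97.  17.]
top1 red [173 374  15   6  26] [91.6 49.  13. ] [83. 27. 10.] [96. 65. 16.]
top1 blue [148 210   9  29 153] [505.5 130.6  52.4] [467. 123.  41.] [545. 141.  64.]
side1 yellow [277  73  15   7  30] [964.8 337.2 155.1] [930. 331. 147.] [990. 344. 165.]
side1 yellow [266 104   9   8  27] [913.8 350.8  22.6] [897. 346.   9.] [930. 359.  42.]
side1 yellow [194 165  18  10  89] [495.   10.4  61. ] [472. -25.  45.] [525.  29.  72.]
side1 red [125  67   9   7  45] [395.1 384.2 252.8] [382. 377. 244.] [408. 392. 263.]
side1 red [259 149  12   5  37] [752.4  87.3  11.3] [735.  74.   3.] [767. 107.  17.]
side1 blue [181 149  24  13 165] [501.2 124.7  47.5] [464. 115.  26.] [542. 136.  62.]
(261, 233) [ 483.3 -173.1   76. ]
(133, 222) [510.4 181.5  57.9]
(197, 228) [495.4   2.7  61.8]
(175, 240) [461.4  74.5  12.7]
(220, 140) [759.  -47.4   5.5]
[[ 0.969  0.248 -0.   ]
 [ 0.248 -0.969  0.001]
 [-0.    -0.001 -1.   ]]
```

View pics/side1.png

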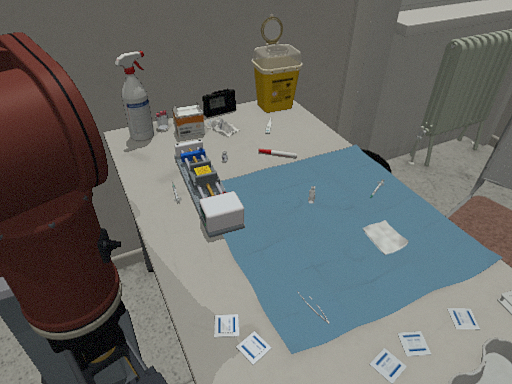

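The plate is at about (497, 4, 61), and the stops give the pump's yaw as about −0.07 rad. From both stops, red lies on the −y side with about 72 mm of travel. I'm moving over in two legs.

Call:
step_arm(moves=[[0.1, -0.05, 0, 0, 0, 0.01], [0.25, -0.13, 0.02, 0, 0, 0.025], [0.42, -0.23, 0.03, 0, 0, 0.04], [0.6, -0.33, 0.05, 0, 0, 0.051], [0.78, -0.43, 0.06, 0, 0, 0.051], [0.91, -0.51, 0.07, 0, 0, 0.051], [0.96, -0.54, 0.07, 0, 0, 0.051], [0.96, -0.54, 0.07, 0, 0, 0.051]], hand=1, squeeze=10)

```text
clock: 1.1
position: [400.4, -400.8, 201.4]
tcp_rot: [-0.0, 0.999, -0.034, -0.0]
contact_force: [-1.2, -0.6, -0.1]
opening: 15.4
finger_force: 0.0
```

```bash
python3 - <<'E'
from h import *
s=get_state(); Rm=rot(s['tcp_rot']); print(s['clock'],s['position'],s['opening'],Rm.as_matrix().round(3))
c=dict(np.load('pics/top1.npz'));P=pts(c)
u=np.array([.0695,.9976]);w=np.array([.9976,-.0695])
for n in('yellow','red','blue'):
    q=P[blob(c,n)&(c['range_z']>0)]; q=q[(abs(q[:,0]-497)<50)&(abs(q[:,1])<160)]
    a=q[:,:2]@u; b=q[:,:2]@w
    print(n,a.min(),a.max(),np.median(a),b.min(),b.max())
print(Rm.inv().apply(np.array([497,4,130])-s['position'])/300)
E
```

```text
1.1 [ 400.44503015 -400.77840442  201.38635476] 15.443048910186564 [[ 0.998 -0.068 -0.   ]
 [-0.068 -0.998  0.   ]
 [-0.    -0.    -1.   ]]
yellow -90.79542311208262 88.95732237291737 39.61695356142512 472.2973677339443 518.4387963396073
red -88.11124374281218 -71.77003227723853 -80.78188073629148 456.52485564515933 534.5117259019919
blue 159.58062193052976 175.1829276955536 165.05124359501062 456.6591743367756 535.1410523841931
[ 0.22964291 -1.36794247  0.2381458 ]
```

Call:
step_arm(moves=[[0.02, -0.1, 0.01, 0, 0, 0], [0.05, -0.28, 0.03, 0, 0, 0], [0.08, -0.48, 0.05, 0, 0, 0], [0.11, -0.68, 0.08, 0, 0, 0], [0.15, -0.9, 0.1, 0, 0, 0]])

```text
clock: 1.72
position: [461.9, -140.6, 171.8]
tcp_rot: [0.0, 0.999, -0.037, 0.0]
contact_force: [1.4, -0.2, 0.7]
opening: 0.2
finger_force: 0.0
```

Call:
step_arm(moves=[[0.03, -0.18, 0.02, 0, 0, 0], [0.06, -0.34, 0.04, 0, 0, 0], [0.08, -0.44, 0.07, 0, 0, 0], [0.08, -0.47, 0.07, 0, 0, 0], [0.08, -0.47, 0.07, 0, 0, 0]])

```text
clock: 2.35
position: [496.3, -2.4, 151.1]
tcp_rot: [0.0, 0.999, -0.036, -0.0]
contact_force: [-0.0, -1.0, -0.4]
opening: 0.6
finger_force: 0.0
```

```bash
python3 - <<'E'
from h import *
c=shot('wrist','w1'); s=get_state(); print(s['clock'],s['position'],s['opening'],s['contact_force'])
P=pts(c);u=np.array([.0695,.9976]);w=np.array([.9976,-.0695])
for n in('yellow','red','blue'):
    q=P[blob(c,n)&(c['range_z']>0)]; q=q[(abs(q[:,0]-497)<50)&(abs(q[:,1])<160)]
    if n=='yellow': q=q[abs(q[:,2]-60)<5]
    if len(q)==0: continue
    a=q[:,:2]@u; b=q[:,:2]@w
    print(n,len(q),np.percentile(a,[1,50,99]).round(1),np.percentile(b,[1,50,99]).round(1),np.median(q[:,2]))
E
```

```text
2.4 [496.36494244  -2.94821748 151.21066628] 0.5015530159889635 [-0.51753707 -0.49769617  0.16232452]
yellow 60 [14.2 40.4 62.5] [476.6 498.3 517.9] 59.56797228424912
red 1764 [-88.6 -77.4 -72.8] [464.8 502.7 534.9] 50.84650178388816
blue 2088 [157.3 160.4 172. ] [459.3 499.7 536.5] 50.9228108149137
```

View pics/w1.png

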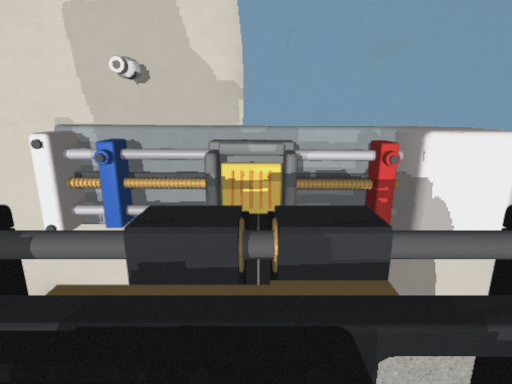

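The wrist view shows the plate at about (252,188), between its walls at x≈213 and 290, with the red stop at (383,185) and the blue at (113,183). I'm measuring the walls to fix the plate's centre along the rail.

```bash
python3 - <<'E'
from h import *
u=np.array([.0695,.9976]);w=np.array([.9976,-.0695])
for f in('top1','w1'):
    c=dict(np.load(f'pics/{f}.npz'));P=pts(c)[c['range_z']>0]
    a=P[:,:2]@u;b=P[:,:2]@w
    m=(b>475)&(b<530)&(P[:,2]>67)&(P[:,2]<77)&(a>-20)&(a<100)
    h,e=np.histogram(a[m],np.arange(-10,92,3)); print(f,dict(zip(e[:-1],h)),np.median(P[m,2]))
s=get_state();print(s['position'][:2]@u,s['position'][:2]@w)
E
```

```text
top1 {np.int64(-10): np.int64(0), np.int64(-7): np.int64(0), np.int64(-4): np.int64(0), np.int64(-1): np.int64(0), np.int64(2): np.int64(21), np.int64(5): np.int64(20), np.int64(8): np.int64(19), np.int64(11): np.int64(13), np.int64(14): np.int64(0), np.int64(17): np.int64(0), np.int64(20): np.int64(0), np.int64(23): np.int64(0), np.int64(26): np.int64(0), np.int64(29): np.int64(0), np.int64(32): np.int64(0), np.int64(35): np.int64(0), np.int64(38): np.int64(0), np.int64(41): np.int64(0), np.int64(44): np.int64(0), np.int64(47): np.int64(0), np.int64(50): np.int64(0), np.int64(53): np.int64(0), np.int64(56): np.int64(0), np.int64(59): np.int64(0), np.int64(62): np.int64(0), np.int64(65): np.int64(0), np.int64(68): np.int64(21), np.int64(71): np.int64(21), np.int64(74): np.int64(20), np.int64(77): np.int64(11), np.int64(80): np.int64(0), np.int64(83): np.int64(0), np.int64(86): np.int64(0)} 71.94695903350873
w1 {np.int64(-10): np.int64(0), np.int64(-7): np.int64(0), np.int64(-4): np.int64(0), np.int64(-1): np.int64(55), np.int64(2): np.int64(185), np.int64(5): np.int64(189), np.int64(8): np.int64(196), np.int64(11): np.int64(0), np.int64(14): np.int64(0), np.int64(17): np.int64(0), np.int64(20): np.int64(0), np.int64(23): np.int64(0), np.int64(26): np.int64(0), np.int64(29): np.int64(0), np.int64(32): np.int64(0), np.int64(35): np.int64(0), np.int64(38): np.int64(0), np.int64(41): np.int64(0), np.int64(44): np.int64(0), np.int64(47): np.int64(0), np.int64(50): np.int64(0), np.int64(53): np.int64(0), np.int64(56): np.int64(0), np.int64(59): np.int64(0), np.int64(62): np.int64(0), np.int64(65): np.int64(109), np.int64(68): np.int64(199), np.int64(71): np.int64(195), np.int64(74): np.int64(136), np.int64(77): np.int64(1), np.int64(80): np.int64(0), np.int64(83): np.int64(0), np.int64(86): np.int64(0)} 70.94407103425209
31.556221743038158 495.3785676914316
```

Call:
step_arm(moves=[[0, -0.01, 0.08, 0, 0, 0], [0, -0.025, 0.18, 0, 0, 0], [0, -0.025, 0.25, 0, 0, 0], [0, -0.025, 0.28, 0, 0, 0], [0, -0.025, 0.285, 0, 0, 0], [0, -0.025, 0.285, 0, 0, 0]])

```text
clock: 3.15
position: [497.4, 6.3, 66.3]
tcp_rot: [0.0, 0.999, -0.035, 0.001]
contact_force: [-0.6, 0.4, -0.3]
opening: 0.6
finger_force: 0.0
```

```bash
python3 - <<'E'
from h import *
s=get_state();u=np.array([.0695,.9976]);w=np.array([.9976,-.0695])
print(s['position'],s['position'][:2]@u,s['position'][:2]@w,s['contact_force'])
shot('side','s2')
c=shot('wrist','w2')
E
```

```text
[497.41709384   6.28608297  66.27484808] 40.841484392264746 495.786410045131 [-0.5631525   0.36690986 -0.33456142]
```

View pics/w2.png

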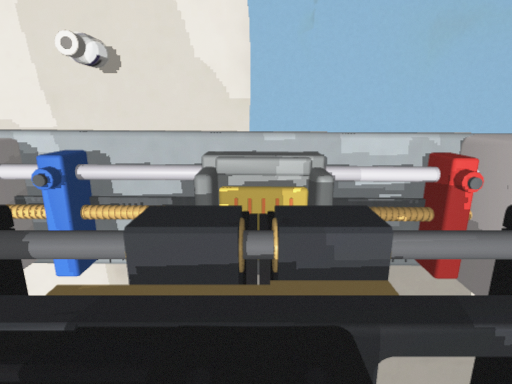

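The fingers (x≈258) are centred between the walls (206 and 320) and just above the plate. I'm pressing down slowly now.

Call:
step_arm(moves=[[0, 0, 0.01, 0, 0, 0], [0, 0, 0.018, 0, 0, 0], [0, 0, 0.022, 0, 0, 0], [0, 0, 0.026, 0, 0, 0], [0, 0, 0.03, 0, 0, 0], [0, 0, 0.03, 0, 0, 0]])

```text
clock: 4.0
position: [497.0, 6.8, 56.6]
tcp_rot: [-0.0, 0.999, -0.035, 0.0]
contact_force: [-1.7, -0.4, 3.9]
opening: 0.8
finger_force: 2.5
```

Call:
step_arm(moves=[[0, 0, 0.003, 0, 0, 0], [0, 0, 0.006, 0, 0, 0], [0, 0, 0.006, 0, 0, 0], [0, 0, 0.006, 0, 0, 0]])

```text
clock: 4.5
position: [497.0, 6.8, 54.9]
tcp_rot: [-0.0, 0.999, -0.035, 0.0]
contact_force: [-1.5, -1.1, 6.0]
opening: 0.6
finger_force: 2.7
```

The plate is about 5 mm down at 6 N. I'm pushing towards the red stop (tool +y), checking partway.

Call:
step_arm(moves=[[0, 0.005, 0, 0, 0, 0], [0, 0.015, 0, 0, 0, 0], [0, 0.03, 0, 0, 0, 0], [0, 0.045, 0, 0, 0, 0], [0, 0.06, 0, 0, 0, 0], [0, 0.075, 0, 0, 0, 0], [0, 0.09, 0, 0, 0, 0], [0, 0.105, 0, 0, 0, 0], [0, 0.12, 0, 0, 0, 0], [0, 0.13, 0, 0, 0, 0], [0, 0.135, 0, 0, 0, 0], [0, 0.135, 0, 0, 0, 0]])

```text
clock: 6.0
position: [493.9, -33.5, 54.8]
tcp_rot: [-0.0, 0.999, -0.035, -0.0]
contact_force: [-0.9, 0.1, 5.4]
opening: 0.5
finger_force: 2.7
```

```bash
cat > gap.py <<'E'
from h import *
import sys
u=np.array([.0695,.9976]);w=np.array([.9976,-.0695])
s=get_state();print(s['position'],s['contact_force'],s['position'][:2]@u,s['position'][:2]@w)
for n in('top','wrist'):
    c=shot(n,sys.argv[1]+n);P=pts(c)[c['range_z']>0]
    a=P[:,:2]@u;b=P[:,:2]@w
    m=(b>500)&(b<530)&(P[:,2]>66)&(P[:,2]<75)&(a>-110)&(a<100)
    h,e=np.histogram(a[m],np.arange(-110,92,2)); print(n,[(int(x),int(y)) for x,y in zip(e,h) if y])
E
python3 gap.py g1
```

```text
[493.93510469 -33.51490675  54.75923926] [-0.89878252  0.14381404  5.38678464] 0.8940188008528764 495.07894646161503
top [(-110, 5), (-108, 5), (-106, 4), (-104, 5), (-102, 4), (-100, 8), (-98, 7), (-38, 5), (-36, 6), (-34, 3), (-32, 2), (-30, 6)]
wrist [(-110, 187), (-108, 184), (-106, 264), (-104, 280), (-102, 380), (-100, 446), (-98, 6), (-40, 63), (-38, 98), (-36, 118), (-34, 114), (-32, 133), (-30, 25), (-8, 2), (-6, 20), (-4, 25), (-2, 25), (0, 25), (2, 25), (4, 26), (6, 22), (8, 9), (24, 7), (26, 138), (28, 114), (30, 124), (32, 110), (34, 72), (36, 2)]
```

The carriage follows by friction, having moved about 40 of 73 mm. I'm continuing and slowing near the stop.

Call:
step_arm(moves=[[0, 0.008, 0, 0, 0, 0], [0, 0.022, 0, 0, 0, 0], [0, 0.037, 0, 0, 0, 0], [0, 0.052, 0, 0, 0, 0], [0, 0.066, 0, 0, 0, 0], [0, 0.078, 0, 0, 0, 0], [0, 0.087, 0, 0, 0, 0], [0, 0.094, 0, 0, 0, 0], [0, 0.1, 0, 0, 0, 0], [0, 0.106, 0, 0, 0, 0], [0, 0.112, 0, 0, 0, 0], [0, 0.115, 0, 0, 0, 0]])

```text
clock: 7.6
position: [491.4, -67.4, 54.7]
tcp_rot: [-0.0, 0.999, -0.035, -0.0]
contact_force: [-2.2, 4.5, 5.4]
opening: 0.5
finger_force: 2.7
```

Call:
step_arm(moves=[[0, 0.005, 0, 0, 0, 0], [0, 0.01, 0, 0, 0, 0], [0, 0.013, 0, 0, 0, 0], [0, 0.013, 0, 0, 0, 0]])

```text
clock: 8.1
position: [491.8, -70.8, 54.9]
tcp_rot: [-0.001, 0.999, -0.034, 0.0]
contact_force: [-0.3, 3.8, 4.5]
opening: 0.7
finger_force: 2.6
```

```bash
python3 gap.py g2
```

```text
[491.8234644  -70.82242608  54.94311175] [-0.29110941  3.80958527  4.5377349 ] -36.4707214858588 495.5652466934982
top [(-72, 2), (-70, 4), (-68, 6), (-66, 5), (-64, 3), (-62, 3)]
wrist [(-110, 182), (-108, 174), (-106, 225), (-104, 242), (-102, 278), (-100, 251), (-98, 1), (-74, 57), (-72, 99), (-70, 106), (-68, 108), (-66, 119), (-64, 33), (-44, 14), (-42, 26), (-40, 23), (-38, 26), (-36, 26), (-34, 24), (-32, 24), (-30, 18), (-28, 1), (-10, 2), (-8, 136), (-6, 111), (-4, 114), (-2, 99), (0, 74), (2, 4)]
```

View pics/g2wrist.png

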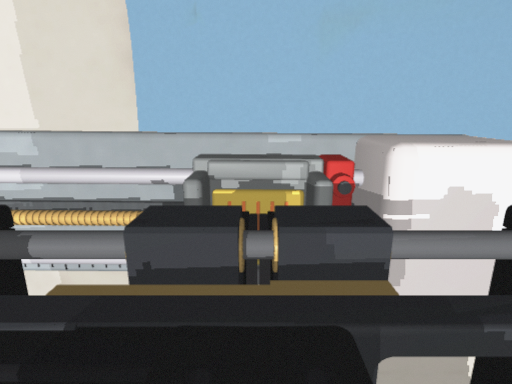

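The carriage is against the red stop, which starts at x≈320 in the picture. A steady 4 N reaction along the rail agrees. I'm lifting straight up.

Call:
step_arm(moves=[[0, 0, -0.006, 0, 0, 0], [0, 0, -0.012, 0, 0, 0], [0, 0, -0.018, 0, 0, 0], [0, 0, -0.025, 0, 0, 0], [0, 0, -0.04, 0, 0, 0], [0, 0, -0.08, 0, 0, 0], [0, 0, -0.15, 0, 0, 0], [0, 0, -0.25, 0, 0, 0], [0, 0, -0.3, 0, 0, 0], [0, 0, -0.3, 0, 0, 0]])

```text
clock: 9.45
position: [492.0, -72.1, 145.7]
tcp_rot: [0.0, 0.999, -0.035, 0.001]
contact_force: [-0.2, -0.4, -0.6]
opening: 0.4
finger_force: 0.0
```

```bash
python3 gap.py g3; python3 - <<'E'
from h import *
u=np.array([.0695,.9976])
c=dict(np.load('pics/g3wrist.npz'));q=pts(c)[blob(c,'yellow')&(c['range_z']>0)]
a=q[:,:2]@u;m=(a>-65)&(a<-10);print(np.median(q[m,2]))
E
```

```text
[492.00242514 -72.14783172 145.71992199] [-0.16470938 -0.43192456 -0.62275004] -37.7805083750688 495.83589362016716
top [(-72, 2), (-70, 5), (-68, 7), (-66, 5), (-64, 3), (-62, 4)]
wrist [(-110, 84), (-108, 84), (-106, 90), (-104, 106), (-102, 128), (-100, 119), (-74, 52), (-72, 83), (-70, 93), (-68, 90), (-66, 94), (-64, 33), (-8, 92), (-6, 96), (-4, 94), (-2, 84), (0, 77), (2, 13)]
59.59215993357037
```

View pics/g3wrist.png

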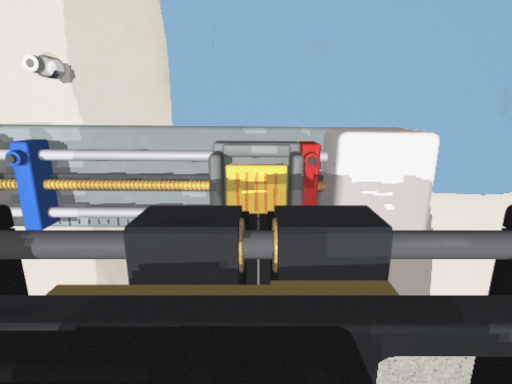

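The carriage wall at x≈300 touches the red stop. The plate is back up at 59.6 mm, and the carriage did not move during the lift.

```bash
python3 -c "
from plant import *
print(finish_job())"
```

```text
the job is handed in; nothing more can be done
None
```

The carriage was pushed with the clutch held down until it met the red stop, then released and locked there; the job is handed in, and no verdict was returned.

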